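Nut to the setup block with sprung tongs

TASK

The hexagon nut on the bench has been cleaned for inspection and must not be touched by the robot. Take the sprung tongs, squeeze them shut on the nut, carry it over and set it down flat in the middle of the top of the ground steel block. Then stand the tongs upright in the middle of their tray again.

Things in the scene. Friction and masses are not known exactly. Their poses are not given: they have to be found in the camera images.
- tongs_grip (a point): Sprung steel tongs, upright in the tray: 56 mm over the two arms (own y), 36 deep, 102 high, 0.17 kg. The arms slide straight in along own y, 12 mm each at most; springs push each out (4 N at rest, 9 N fully in). Point: midway between the flat outer grip plates (36 wide, 40 high), 72 mm above the jaws' underside. Squeezed to 52 mm over the arms they are held by the springs, jaws still open.
- tongs_jaws (a point): Point midway between the tongs' flat jaws, 62 mm below tongs_grip, 10 mm above the jaws' underside; own z up. Jaws 6 mm thick, 36 mm wide, 20 mm high, 44 mm apart at rest; the gap is always the width over the arms less 12 mm (40 mm when held at 52). Squeezed further, they grip what is between them; let back to 52 mm over the arms they release it and the tongs are still held.
- nut_center (a point): Plain steel hexagon nut flat on the bench, 13 mm high, 24 mm across flats, 27.7 across corners, about 35 g; the only nut there (a standing bolt and a brass bushing are near, at least 80 mm away between centres). Point: its centre, 6.5 mm above its underside; own z up, own x square to a pair of flats (others every 60 degrees).
- block_top (a point): Ground steel setup block with small holes, loose on the bench, 50 mm (own x) by 60 mm (own y), 25 mm high, 0.6 kg. The point is the centre of its top face.
- tray_floor (a point): Shallow dark steel tool tray with rubber liner, fixed to the bench, 114 mm (own x) by 104 mm (own y), with a 3 mm thick rim 9 mm high; inside 108 by 98 mm. The point is the centre of its floor, 3 mm above the bench. The tongs stand here at the start.
Not all that is in view belongs to the job. What is shaped like the part that bears block_top but black or purple is not meant.

How it is judged (in metres and radians):
On the way:
1. the nut is held between the squeezed jaws of the tongs, lifted at least 28 mm off the bench (contact force between nut and tongs above 1 N and distance between nut_center and tongs_jaws below 0.02 m and height (world z) of nut_center above 0.035 m), for 0.2 s.
At the end, for the whole second after the job is handed in: The nut lies flat on top of the block, its centre within 15 mm of the middle of the top face; the block lies flat; the tongs stand upright on the floor of the tray, within 25 mm of its middle (horizontal distance between nut_center and block_top below 0.015 m and z of nut_center in the frame of block_top between 0.003 and 0.01 m and angle between nut_center's own z axis and vertical below 0.15 rad and angle between each of block_top, tongs_grip's own z axis and vertical below 0.1 rad and horizontal distance between tongs_grip and tray_floor below 0.025 m and z of tongs_grip in the frame of tray_floor between 0.068 and 0.076 m); the robot touches nothing.
It fails at once if the robot itself touches the nut (contact force between any of the fingers, the arm and nut above 0.3 N).
It also fails if it takes over 72 s, if anything falls off the work surface, if the arm or the gripper's body presses on something with over 40 N, if the wrist force passes 120 N, or if a joint passes its speed limit or range.

ROBOT

A 6-joint arm with a two-finger parallel gripper is mounted at the origin on the work surface; the furniture and walls round the work are solid. World frame = base frame: x ahead of the robot, y to its left, z up, the work surface at z = 0. Lengths are in mm, angles in rad, forces in N, time in s.
With the tool pointing down it reaches from about 350 to 925 mm from the base axis. Payload 6.4 kg.
Tool frame: the origin (TCP) lies midway between the tips of the shut fingers; the grasp point (between the pads) lies 19 mm behind it (ctrl.hold_point_z is the distance from the TCP to the grasp point, in mm); z points along the fingers, y is the line along which they close (so a half turn about z gives the same grasp; the last joint's range is limited). The gripper opens to 85 mm and grips with 20 to 120 N. Pads are 22 mm wide; open, the fingers measure 114 mm over their backs; the gripper's body (76 mm by 85 mm) begins 54 mm behind the grasp point. The pads swing forward as they close: fully open they stand 13 mm farther back than shut.
Start: joints at [1.068, 0.245, 1.558, -0, 1.339, -0.174], TCP at [209.887, 615.192, 231.29] pointing down, gripper open.
Joint ranges: [-3.13, 3.13], [-1.02, 2.26], [0.13, 2.54], [-0.95, 4.09], [0.21, 2.88], [-2.74, 2.74]. Speed limits (rad/s): [2.57, 2.57, 3.14, 3.14, 3.14, 3.14].

INTERFACE

Orientations are given as a unit quaternion [w, x, y, z].
In Python, from plant import ctrl, jaws, telemetry, eyes, order gives the robot as it stands. Calls block until the motion is done:
- ctrl.movep(position, orientation): joint-space move of the TCP to a pose.
- ctrl.servo_line(position, rot=None, max_speed=150, force_limit=None): straight line of the TCP; rot=None keeps the orientation; max_speed is the mean speed in mm/s. With force_limit (N) it stops when the force on the tool has changed by that much, and returns True; else False.
- ctrl.movej(angles): joint-space move.
- jaws.grip(opening, f_grip=None): opening from 0.0 (shut) to 1.0 (fully open); f_grip is the grip in N (None keeps the last); returns when the fingers have stopped.
- ctrl.wait(seconds).
- ctrl.ik(position, orientation): joint angles nearest the present ones, or None.
- telemetry.get_obs(): the state.
- eyes.camera(name): name is "side" or "top" or "wrist"; returns a dict with "image" (420x560x3 uint8, red, green, blue), "fx", "fy", "cx", "cy" (pixels), "rvec" (rotation vector, rad) and "tvec" (3), from world to camera coordinates, as OpenCV has them; the wrist camera has in their place "mount" (4x4, takes a point from camera to tool coordinates, whose origin is the TCP and whose axes are the flange's). Camera axes: x right, y down, z forward; pixel columns grow to the right and rows downward; lengths in mm; the calibration is good to about 2 mm. A picture is of the moment at which its call begins: read the wrist's pose just before it. There is no depth.
A pose or a line that the arm cannot do raises ctrl.IKError and nothing moves.
- order.job_done(): hands the job in; it is judged then, once.
The state is a dict: "clock": time; "joint_pos": joint angles; "joint_vel": joint speeds; "tau": joint torques, N m; "ee_pos": TCP position; "orientation": TCP orientation; "contact_force": force on the tool from outside, world axes, zero at the start; "torque": the same for the moment, N m; "grip_width": opening from 0.0 (shut) to 1.0 (fully open); "grip_force": force on a finger pad.
Only numpy, scipy, OpenCV 4.12 (cv2) and the standard library are available. Lean on these libraries where they do the work, as an engineer would, in place of code of your own. Each camera call takes 0.05 s, during which the arm holds its last target. There are 200 camera calls.

## Working session

There is one attempt and no reset: what is moved stays moved. The work goes in short steps, each a Python script; the robot and the scene stay as the last script left them, time stands still between calls to the robot, and variables do not carry over. Pictures are saved under pics/ and viewed, at most 10 in all, crops included, and the job is handed in when it is done.

```bash
ls; mkdir -p pics; python3 - <<'E'
from plant import ctrl,jaws,telemetry,eyes,order
import cv2,numpy as np
o=telemetry.get_obs();print({k:np.round(v,3).tolist() for k,v in o.items()},ctrl.hold_point_z)
for n in("side","top","wrist"):
    c=eyes.camera(n);cv2.imwrite(f"pics/{n}0.png",c["image"][:,:,::-1])
    print(n,{k:np.round(v,3).tolist() for k,v in c.items() if k!="image"})
a=[cv2.imread(f"pics/{n}0.png") for n in("top","side")]
E
```

```text
pics
{'clock': 0.0, 'joint_pos': [1.068, 0.246, 1.559, 0.0, 1.339, -0.174], 'joint_vel': [0.001, -0.001, -0.0, -0.001, -0.001, -0.0], 'tau': [-0.002, -42.951, -32.613, -0.0, 0.005, 0.0], 'ee_pos': [209.613, 614.671, 230.173], 'orientation': [-0.0, 0.164, 0.987, -0.001], 'contact_force': [0.606, 0.21, 0.231], 'torque': [-0.028, -0.029, 0.045], 'grip_force': 0.0, 'grip_width': 0.998} 18.700000000000003
side {'fx': 414.46, 'fy': 414.46, 'cx': 282.647, 'cy': 209.913, 'rvec': [1.974, 0.012, 0.02], 'tvec': [-421.645, 111.08, 724.251]}
top {'fx': 541.242, 'fy': 541.242, 'cx': 278.619, 'cy': 204.195, 'rvec': [2.097, -2.149, 0.192], 'tvec': [163.606, 439.736, 931.296]}
wrist {'fx': 338.585, 'fy': 338.585, 'cx': 282.272, 'cy': 209.297, 'mount': [[-0.0, -0.946, -0.325, 84.414], [1.0, -0.0, -0.0, -0.856], [0.0, -0.325, 0.946, -142.284], [0.0, 0.0, 0.0, 1.0]]}
```

View pics/top0.png

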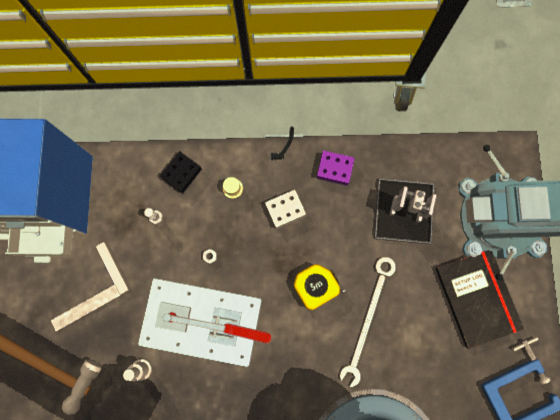

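View pics/side0.png

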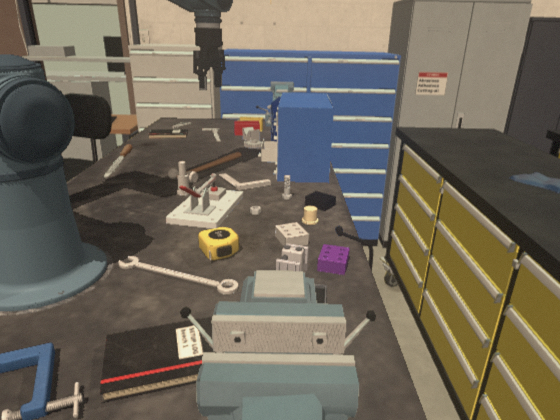

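Top view: the nut is at about (209,256), the pale block at (285,208), and the tray at (404,210) with the tongs upright at about (412,203). The decoys are the black block (180,171), the purple block (335,167), a bolt (152,214) and a bushing (232,187). The side view shows the same things, with the vise hiding part of the tongs. Next I'll compute positions.

```bash
cat > h.py <<'E'
from plant import ctrl,jaws,telemetry,eyes,order
import cv2,numpy as np
from scipy.spatial.transform import Rotation as R
def pose(c,o=None):
    "camera->world rotation, centre"
    if "mount" in c:
        q=o["orientation"];Rt=R.from_quat([q[1],q[2],q[3],q[0]]).as_matrix()
        return Rt@c["mount"][:3,:3],Rt@c["mount"][:3,3]+o["ee_pos"]
    M=R.from_rotvec(c["rvec"]).as_matrix();return M.T,-M.T@np.array(c["tvec"])
def cast(c,P,uv,z):
    M,t=P;uv=np.asarray(uv,float).reshape(-1,2)
    d=np.c_[(uv[:,0]-c["cx"])/c["fx"],(uv[:,1]-c["cy"])/c["fy"],np.ones(len(uv))]@M.T
    return t+d*((z-t[2])/d[:,2])[:,None]
def proj(c,P,X):
    M,t=P;p=(np.atleast_2d(X)-t)@M;return p[:,:2]/p[:,2:]*[c["fx"],c["fy"]]+[c["cx"],c["cy"]]
def shot(n,name=None):
    o=telemetry.get_obs();c=eyes.camera(n)
    if name: cv2.imwrite(f"pics/{name}.png",c["image"][:,:,::-1])
    return c,pose(c,o)
def down(yaw):
    "tool down, tool y axis (closing line) along world angle yaw"
    y=np.array([np.cos(yaw),np.sin(yaw),0]);z=np.array([0,0,-1.]);x=np.cross(y,z)
    q=R.from_matrix(np.c_[x,y,z]).as_quat();return [q[3],q[0],q[1],q[2]]
E
python3 - <<'E'
from h import *
c,P=shot("top");print("cam",P[1])
g=cv2.cvtColor(c["image"],cv2.COLOR_RGB2GRAY)
for n,x0,x1,y0,y1,th,z in(("nut",195,225,243,270,150,13),("block",258,312,184,234,140,25)):
    m=(g[y0:y1,x0:x1]>th).astype(np.uint8)
    k=max(cv2.findContours(m,cv2.RETR_EXTERNAL,cv2.CHAIN_APPROX_NONE)[0],key=cv2.contourArea)
    r=cv2.minAreaRect(cast(c,P,k[:,0]+[x0,y0],z)[:,:2].astype(np.float32));print(n,r)
for uv in[(379,180),(433,183),(432,241),(374,238)]:print("tray",cast(c,P,uv,9)[0])
print("tongs plates",cast(c,P,[(401,200),(423,203)],102))
cv2.imwrite("pics/tz.png",cv2.resize(c["image"][165:255,355:455,::-1],None,fx=6,fy=6,interpolation=cv2.INTER_CUBIC))
E
```

```text
cam [265.42675561 151.47437878 997.02166042]
nut ((356.16650390625, 281.826416015625), (21.854421615600586, 25.48933982849121), 89.8834457397461)
block ((439.59161376953125, 141.16012573242188), (51.213539123535156, 60.67471694946289), 22.338045120239258)
tray [490.91937886 -35.77492721   9.        ]
tray [ 482.66699242 -136.13531902    9.        ]
tray [ 374.0914328  -126.07448252    9.        ]
tray [382.18394966 -20.35018555   9.        ]
tongs plates [[434.30016669 -53.12280941 102.        ]
 [428.26006376 -89.69053434 102.        ]]
```

View pics/tz.png

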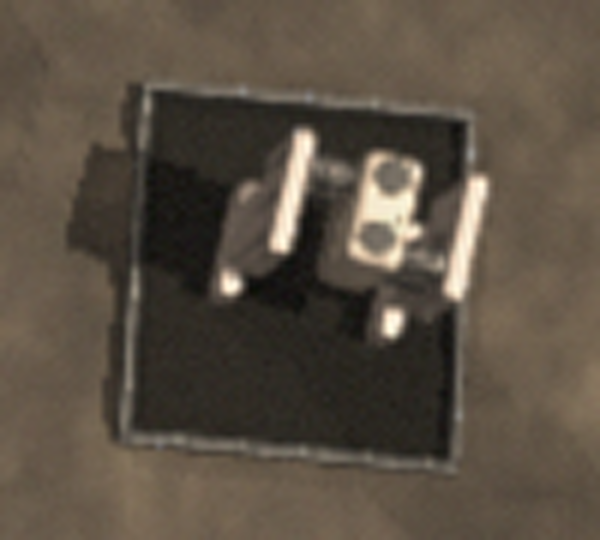

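The zoomed crop shows the tray corners at about (379,180), (434,184), (431,243) and (376,238). The two plate top edges are centred near (404,197) and (433,204). I'll move closer and look with the wrist camera.

```bash
python3 - <<'E'
from h import *
c,P=shot("top")
z=lambda l:[(x/6+355-.4,y/6+165-.4) for x,y in l]
T=cast(c,P,z([(145,88),(472,113),(455,466),(125,440)]),12);print("tray",T[:,:2].tolist(),T.mean(0))
L=cast(c,P,z([(303,130),(282,250),(483,178),(456,298)]),95)[:,:2];print(L)
a=L[:2].mean(0);b=L[2:].mean(0);print("grip",(a+b)/2,"dist",np.hypot(*(b-a)))
e=(L[0]-L[1]+L[2]-L[3]);yaw=np.arctan2(e[1],e[0])+np.pi/2;d=a-b;print("yaw",yaw,np.arctan2(d[1],d[0]))
g=(a+b)/2
for yw in(yaw,yaw-np.pi):print(ctrl.ik([g[0],g[1],240],down(yw)))
q=down(yaw) if ctrl.ik([g[0],g[1],240],down(yaw)) is not None else down(yaw-np.pi)
m=[400,215,260]
ctrl.movep(m,down(np.pi/2));ctrl.wait(.3)
shot("wrist","w_nut")
print(telemetry.get_obs()["joint_pos"],telemetry.get_obs()["clock"])
E
```

```text
tray [[491.64696113828523, -34.85241748261032], [481.1698502284561, -135.6948300238834], [371.51318797277617, -122.20444489314326], [381.8882590462304, -22.452033545793057]] [431.5545646  -78.80093149  12.        ]
[[ 459.24715852  -63.24170603]
 [ 424.81046873  -55.03548573]
 [ 444.09614875 -113.17608659]
 [ 409.90973781 -102.97191031]]
grip [434.51587845 -83.60629717] dist 51.190335066647314
yaw 1.3086857189120344 1.2728794960591485
[-4.47390240e-01 -2.76603886e-01  2.05707785e+00 -4.44089210e-16
  1.36111869e+00 -1.75607596e+00]
[-4.47390240e-01 -2.76603886e-01  2.05707785e+00 -4.44089210e-16
  1.36111869e+00  1.38551669e+00]
[ 2.43260969e-01 -2.60947082e-01  2.00808617e+00  1.10511089e-06
  1.39463122e+00 -1.32810900e+00] 2.2333
```

View pics/w_nut.png

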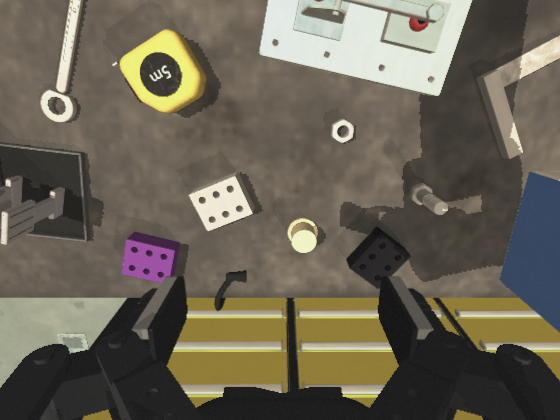

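The wrist view shows the nut at (343,131), the pale block at (222,202) and the tongs in the tray at the left edge. I'll measure these and go closer to the nut, then to the tongs.

```bash
cat >> h.py <<'E'
def blob(c,P,z,xyw,r,th=150):
    "contour of the bright thing near world xy, in world xy on plane z"
    g=cv2.cvtColor(c["image"],cv2.COLOR_RGB2GRAY);u,v=proj(c,P,[*xyw,z])[0].astype(int)
    x0,y0=max(u-r,0),max(v-r,0);m=(g[y0:v+r,x0:u+r]>th).astype(np.uint8)
    k=max(cv2.findContours(m,cv2.RETR_EXTERNAL,cv2.CHAIN_APPROX_NONE)[0],key=cv2.contourArea)
    return cast(c,P,k[:,0]+[x0,y0],z)[:,:2].astype(np.float32)
def hexyaw(k):
    "width of contour vs direction; angle (deg, mod 60) of a flat normal"
    h=cv2.convexHull(k)[:,0];a=np.deg2rad(np.arange(180));w=np.ptp(h@np.array([np.cos(a),np.sin(a)]),axis=0)
    s=w.reshape(3,60).mean(0);f=np.angle(np.sum(-s*np.exp(6j*a[:60])))/6
    return np.rad2deg(f)%60,s.min(),s.max()
E
python3 - <<'E'
from h import *
c,P=shot("wrist")
for n,z,xy,r in(("nut",13,(356,282),22),("block",25,(439,141),48)):
    k=blob(c,P,z,xy,r);print(n,cv2.minAreaRect(k),hexyaw(k))
c1,P1=shot("wrist");
ctrl.movep([366,282,105],down(np.pi/2));ctrl.wait(.3)
c,P=shot("wrist","w_nut2")
k=blob(c,P,13,(356,282),35);print("nut close",cv2.minAreaRect(k),hexyaw(k))
u,v=proj(c,P,[356,282,13])[0].astype(int);A=cv2.resize(c["image"][v-40:v+40,u-50:u+50,::-1],None,fx=5,fy=5,interpolation=cv2.INTER_CUBIC)
ctrl.movep([425,-82,260],down(1.30));ctrl.wait(.3)
c,P=shot("wrist","w_t")
u,v=proj(c,P,[434,-80,60])[0].astype(int);print(u,v,proj(c,P,[434,-80,60]),telemetry.get_obs()["clock"])
B=cv2.resize(c["image"][max(v-90,0):v+90,u-130:u+130,::-1],None,fx=3,fy=3,interpolation=cv2.INTER_CUBIC)
cv2.imwrite("pics/nutz.png",A);cv2.imwrite("pics/tongz.png",B);print(B.shape)
np.save("tP.npy",np.c_[P[0],P[1]])
E
```

```text
nut ((355.5483093261719, 281.96490478515625), (23.805368423461914, 25.078853607177734), 27.020763397216797) (np.float64(28.305633345429346), np.float64(23.69461220071584), np.float64(25.398970883707804))
block ((438.12371826171875, 142.24282836914062), (50.218814849853516, 59.95564270019531), 22.32953453063965) (np.float64(24.468417021292435), np.float64(66.76815512180433), np.float64(69.01534214272816))
nut close ((354.89349365234375, 282.79998779296875), (23.346691131591797, 25.133527755737305), 89.14663696289062) (np.float64(26.261674621825858), np.float64(23.638924515413834), np.float64(25.407158587517568))
286 186 [[286.72346915 186.90064921]] 5.2417
(540, 780, 3)
```

View pics/nutz.png

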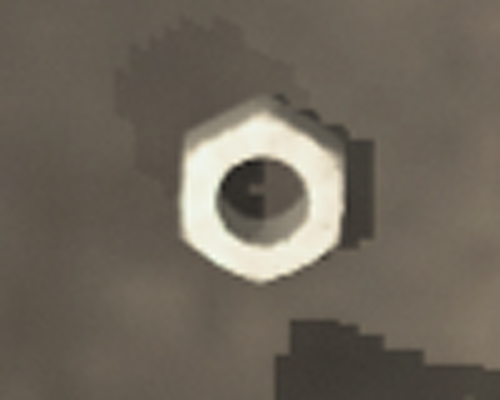

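View pics/tongz.png

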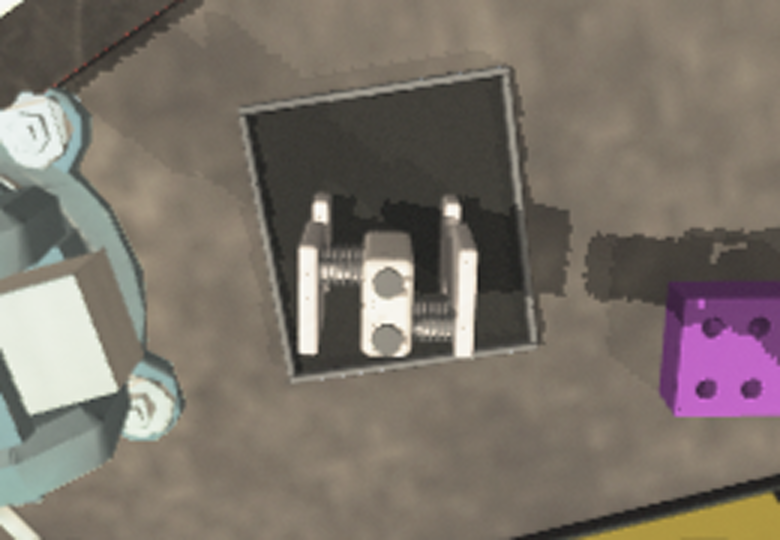

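Nut close-up: its flats face left and right in the image, so their normal is within about 3° of world y. Tongs crop: the plate tops run (308,248)-(308,355) and (468,250)-(464,355), nearly square to the tool. The tray corners are at (242,110), (508,70), (538,345) and (293,380).

```bash
python3 - <<'E'
from h import *
c,P=shot("wrist")
z=lambda l:[(x/3+156-.33,y/3+96-.33) for x,y in l]
T=cast(c,P,z([(242,110),(508,70),(538,345),(293,380)]),12)[:,:2];print("tray",T.mean(0),[np.hypot(*(T[i]-T[i-1])) for i in range(4)])
L=cast(c,P,z([(308,248),(308.5,355),(469,250),(464.5,355)]),95)[:,:2]
a=L[:2].mean(0);b=L[2:].mean(0);print("grip",(a+b)/2,"dist c-c",np.hypot(*(b-a)),"len",np.hypot(*(L[0]-L[1])))
for s in(a-b,b-a):print("yaw",np.arctan2(s[1],s[0]))
for e in(L[1]-L[0],L[3]-L[2]):print("plate yaw",np.arctan2(e[1],e[0])+np.pi/2)
B=cast(c,P,z([(365,233),(410,233),(410,355),(365,355)]),105)[:,:2];print("bridge",B.mean(0))
E
```

```text
tray [430.88661107 -77.77818709] [np.float64(110.17357911362633), np.float64(100.66670612356623), np.float64(109.59399218399386), np.float64(101.21161541560572)]
grip [433.53443339 -82.32347508] dist c-c 50.01901428596666 len 35.24160053707967
yaw -1.8474171796886052
yaw 1.2941754739011881
plate yaw 1.2821463619838849
plate yaw 1.2872830435391236
bridge [428.24094686 -80.94425466]
```

```bash
python3 - <<'E'
from h import *
q=down(1.288);g=[434,-83]
ctrl.movep([*g,150],q)
print(ctrl.servo_line([*g,53],max_speed=100,force_limit=10))
for w in(56,54,52.5,52):
    r=jaws.grip(w/85,20);ctrl.wait(.15);o=telemetry.get_obs();print(w,o["grip_width"]*85,o["grip_force"],o["ee_pos"],o["contact_force"],o["clock"])
shot("wrist","grip1")
E
```

```text
False
56 55.86268007658878 1.171099841594696 [434.25566092 -82.88907725  53.21225294] [1.63522022 1.21876513 1.64514027] 7.475
54 54.10837541566316 5.9911879152059555 [434.39385644 -83.17196585  53.4592253 ] [-0.39115865  1.08171471  5.11621044] 7.8417
52.5 52.431295640758506 6.802262663841248 [434.49183174 -83.36275281  53.65995893] [-0.56901627  1.77524301  6.84037906] 8.2083
52 52.11723220854374 7.212709933519363 [434.55911838 -83.37985258  53.77367794] [-2.25078475  2.11423058  6.73074801] 8.575
```

```bash
python3 - <<'E'
from h import *
p=lambda t:print(t,(lambda o:(round(o["grip_width"]*85,2),round(o["grip_force"],2),np.round(o["ee_pos"],1),np.round(o["contact_force"],1),o["clock"]))(telemetry.get_obs()))
jaws.grip(50/85,20);p("50")
g=telemetry.get_obs()["ee_pos"]
ctrl.servo_line([434,-83,140],max_speed=60);ctrl.wait(.3);p("lift")
n=[355.3,282.3]
ctrl.movep([*n,140],down(1.526));ctrl.wait(.3);p("over")
c,P=shot("wrist","over_nut");d,Q=shot("side","over_nut_s")
u,v=proj(d,Q,[*n,60])[0].astype(int)
A=cv2.resize(c["image"][150:420,130:430],None,fx=1.4,fy=1.4)
B=cv2.resize(d["image"][v-63:v+63,u-60:u+60],(360,378),interpolation=cv2.INTER_CUBIC)
cv2.imwrite("pics/on.png",np.hstack([A,B])[:,:,::-1])
E
```

```text
50 (50.19, 7.64, array([434.8, -83.5,  54. ]), array([-1.6,  1.3,  8.5]), 8.8417)
lift (50.27, 5.09, array([433.9, -83. , 139.9]), array([-0.2,  0.8, -1.2]), 10.7417)
over (50.43, 5.09, array([355.7, 281.8, 140. ]), array([ 0.4, -0.7, -2. ]), 12.4333)
```

View pics/on.png

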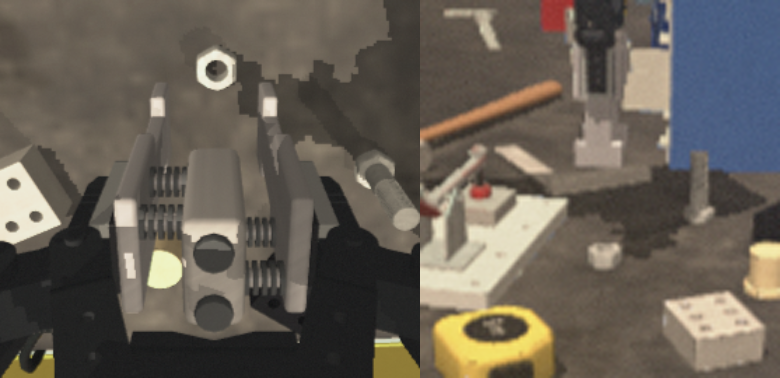

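The tongs hang upright in the fingers. The jaws straddle the nut: their tips are at about (158,105) and (268,105), with the nut at (215,68). I'll go down and squeeze.

```bash
cat >> h.py <<'E'
def p(t):
    o=telemetry.get_obs();print(t,round(o["grip_width"]*85,2),round(o["grip_force"],2),np.round(o["ee_pos"],1),np.round(o["contact_force"],1),round(o["clock"],2))
E
python3 - <<'E'
from h import *
n=[355.3,282.3]
print(ctrl.servo_line([*n,55],max_speed=60,force_limit=6));ctrl.wait(.2);p("down")
jaws.grip(20/85,40);ctrl.wait(.3);p("squeezed")
ctrl.servo_line([*n,130],max_speed=60);ctrl.wait(.4);p("lifted")
c,P=shot("wrist","lift2");d,Q=shot("side")
u,v=proj(d,Q,[*n,90])[0].astype(int)
A=cv2.resize(c["image"][150:420,130:430],None,fx=1.4,fy=1.4)
B=cv2.resize(d["image"][v-63:v+63,u-60:u+60],(360,378),interpolation=cv2.INTER_CUBIC)
cv2.imwrite("pics/lf.png",np.hstack([A,B])[:,:,::-1])
E
```

```text
False
down 50.28 5.09 [355.5 282.4  55.3] [-0.2 -0.3 -0.3] 14.3
squeezed 33.47 40.24 [355.7 282.5  55.4] [-0.6 -0.3  2.4] 14.88
lifted 33.4 39.91 [355.3 282.3 129.9] [ 0.9 -0.5 -2.2] 16.68
```

View pics/lf.png

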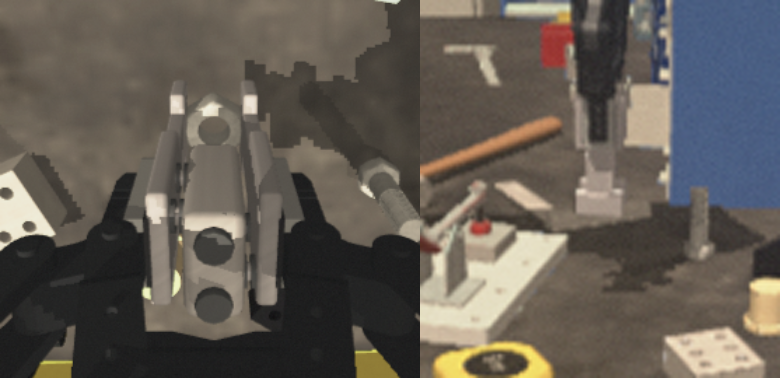

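The nut is gripped between the jaws at (213,130) and lifted clear of the bench. Now to carry it to the block.

```bash
python3 - <<'E'
from h import *
b=[438.9,141.7];q=down(1.40)
ctrl.movep([*b,130],q);ctrl.wait(.3);p("over")
ctrl.servo_line([*b,86],max_speed=60);ctrl.wait(.2);p("near")
print(ctrl.servo_line([*b,79.3],max_speed=10,force_limit=5));p("contact")
ctrl.wait(.3);p("settled")
jaws.grip(50/85,20);ctrl.wait(.4);p("released")
e=telemetry.get_obs()["ee_pos"]
ctrl.servo_line([*b,150],max_speed=60);ctrl.wait(.3);p("up")
c,P=shot("wrist");d,Q=shot("top")
u,v=proj(d,Q,[*b,30])[0].astype(int);print(u,v)
A=cv2.resize(c["image"][150:420,130:430],None,fx=1.4,fy=1.4)
B=cv2.resize(d["image"][v-63:v+63,u-60:u+60],(360,378),interpolation=cv2.INTER_CUBIC)
cv2.imwrite("pics/pl.png",np.hstack([A,B])[:,:,::-1])
E
```

```text
over 33.84 39.93 [438.5 142.5 129.9] [-0.2 -0.1 -1.5] 17.77
near 33.62 39.94 [439.3 141.7  86.5] [-0.1 -0.6 -2.1] 18.86
True
contact 33.28 40.45 [438.8 141.7  80.4] [-0.2 -0.5  4.7] 19.42
settled 33.69 40.5 [438.8 141.7  80.4] [0.1 1.  5.5] 19.72
released 49.61 5.1 [437.7 141.6  79.4] [-0.3  0.1 -2.3] 20.43
up 49.94 5.1 [438.8 141.7 149.8] [ 0.3 -0.3 -1.7] 22.05
284 207
```

View pics/pl.png

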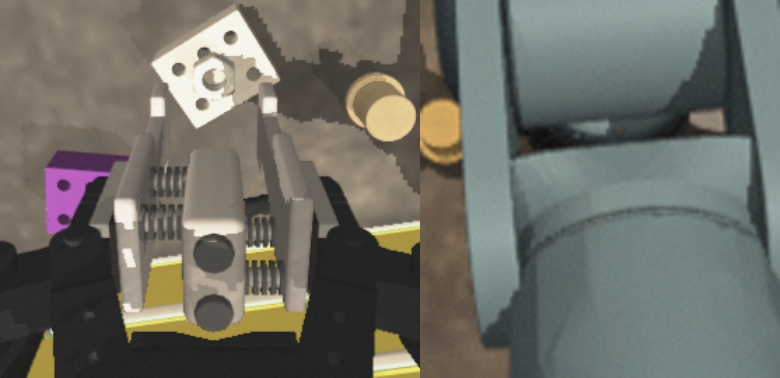

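The nut lies flat near the middle of the block, at (213,77) with the block centre at about (215,66). In the top view the arm hides it. Now the tongs go back to the tray.

```bash
python3 - <<'E'
from h import *
t=[431.2,-78.3];q=down(1.34)
ctrl.movep([*t,150],q);ctrl.wait(.2);p("over")
ctrl.servo_line([*t,60],max_speed=80);ctrl.wait(.3);p("near")
print(ctrl.servo_line([*t,51.5],max_speed=10,force_limit=4));ctrl.wait(.2);p("contact")
for w in(52,54,56,58,62):jaws.grip(w/85,20)
p("open");jaws.grip(1.0);ctrl.wait(.3)
o=telemetry.get_obs()["ee_pos"]
ctrl.servo_line([o[0],o[1],150],max_speed=60);p("up")
ctrl.movep([425,-82,260],down(1.30));ctrl.wait(.3);p("clear")
c,P=shot("wrist");d,Q=shot("top");
b=[438.9,141.7]
k=blob(c,P,38,b,1) if 0 else None
T=proj(d,Q,[[*b,25],[431,-78,3]]);print(T,proj(c,P,[431,-78,3]))
u,v=T[0].astype(int);B=cv2.resize(d["image"][v-40:v+40,u-40:u+40],(400,400),interpolation=cv2.INTER_CUBIC)
u,v=proj(c,P,[431,-78,60])[0].astype(int);A=cv2.resize(c["image"][v-80:v+80,u-80:u+80],(400,400),interpolation=cv2.INTER_CUBIC)
print(u,v);cv2.imwrite("pics/fin.png",np.hstack([A,B])[:,:,::-1])
E
```

```text
over 50.29 5.1 [431.4 -77.2 149.9] [ 0.  -0.5 -1.4] 23.23
near 50.06 5.1 [431.4 -78.4  60.3] [-0.2 -0.4 -1. ] 24.81
True
contact 50.12 5.43 [431.1 -78.2  53.8] [ 0.2 -0.5  5.5] 25.62
open 61.9 0.0 [430.2 -77.8  53.1] [ 0.3 -0.5 -0.3] 26.71
up 84.86 0.0 [429.9 -77.7 149.6] [0.1 0.7 0.2] 29.14
clear 84.87 0.0 [424.4 -81.7 258.6] [-0.5 -0.2  0. ] 29.96
[[284.90004466 208.16701516]
 [402.9747539  211.56218382]] [[287.33786409 172.76721574]]
288 184
```

View pics/fin.png

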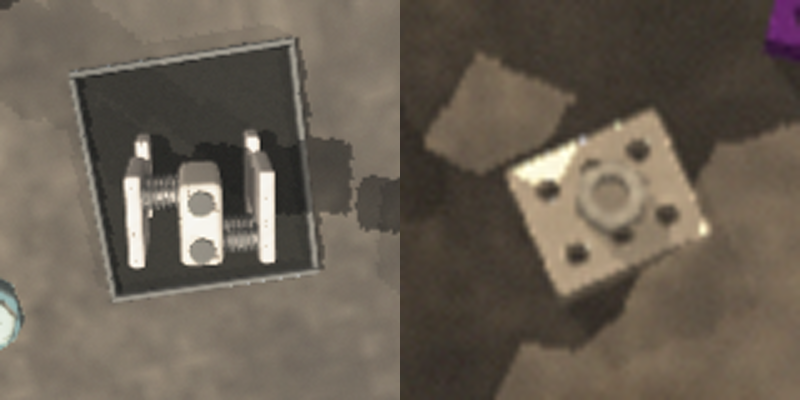

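The tongs stand upright near the tray middle, and the nut at (610,197) lies within about 2 mm of the block centre at (609,203). The robot is clear, so I'm handing in.

```bash
python3 -c "
from h import *
print(order.job_done())"
```

```text
the job is handed in; nothing more can be done
None
```

The job is handed in at about 30 s of robot time: the last pictures show the nut flat within about 2 mm of the block's middle and the tongs upright near the middle of their tray; no verdict was returned.

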